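# Stroke the organiser's lids shut

## Robot

A 6-joint arm with a two-finger parallel gripper is mounted at the origin on the work surface. World frame = base frame: x ahead of the robot, y to its left, z up, the work surface at z = 0. Lengths are in m, angles in rad, forces in N, time in s.
With the tool pointing down it reaches from about 0.425 to 0.95 m from the base axis. Payload 3.5 kg.
Tool frame: the origin (TCP) lies at the very end of the fingers, on their centre line; the grasp point (between the pads) lies 19 mm behind it (ctrl.pinch_z is the distance from the TCP to the grasp point, in m); z points along the fingers, y is the line along which they close (so a half turn about z gives the same grasp; the last joint's range is limited). The gripper opens to 85 mm and grips with 20 to 120 N. Pads are 22 mm wide; open, the fingers measure 114 mm over their backs; the gripper's body (76 mm by 85 mm) begins 54 mm behind the grasp point. The pads swing forward as they close: fully open they stand 13 mm farther back than shut.
Start: joints at [-0.15, 0.286, 1.577, -0, 1.279, -0.15], TCP at [0.675, 0, 0.231] pointing down, gripper open.
Joint ranges: [-2.77, 2.77], [-0.9, 2.22], [0.21, 2.48], [-1.53, 4.67], [0.24, 2.81], [-2.84, 2.84]. Speed limits (rad/s): [2.79, 2.79, 3.14, 3.14, 3.14, 3.14].

## Interface

Orientations are given as a unit quaternion [x, y, z, w].
In Python, from plant import ctrl gives the robot as it stands. The module is installed in compiled form; this text tells all that it offers.
- The arm moves only by the shell command python3 -m crank 'ROWS' [OPENING] [FORCE]. ROWS is JSON, a list of rows, each a list of 6 numbers: the shift along the tool's x, y, z in cm, then the turn, a rotation vector about the tool's x, y, z in rad. In form: [[tx, ty, tz, rx, ry, rz], ...]. A call has 1 to 10 rows; each row is the pose to reach, as a shift and turn from the pose commanded when the call began, along the tool's axes at that moment; what a row does not reach only later rows make up. A row lasts 1/10 s, in which the tool goes at most 50 mm and 8.59 degrees, less where a joint would pass 70% of its speed; a pose out of reach is approached as far as the arm can. A call with a gripper value outside its range is refused whole. OPENING is the opening, from 0 (shut) to 1 (fully open), set as the call begins (- or left out, the last holds). The fingers move at their own pace and stop on an object; FORCE is the grip in N (left out, the last holds). Time passes only in rows, so rows that repeat a pose let the fingers close. It gives the time, the measured TCP pose, the force, the opening and the grip force at its end, in the units of the state.
- ctrl.get_state(): the state, without advancing time (a new reading comes with each control period).
- ctrl.read_camera(name): name is "scene" or "side" or "wrist"; returns (picture, depth): 400x640x3 uint8, blue, green, red; 400x640 float32, m along the optical axis (not along the pixel's ray), 0 where there is no reading.
- ctrl.camera_info(name): a dict with "K" (3x3 intrinsics, pixels), "origin" and "orientation" of the camera in the world. Camera axes: x right, y down, z forward; pixel columns grow to the right and rows downward; lengths in m; the calibration is good to about 2 mm. A picture is of the moment at which its call begins: read the wrist's pose just before it. camera_info takes no time and is no camera call; for the wrist camera it gives the pose at the moment of the call.
- ctrl.sign_off(): hands the job in; it is judged then, once.
The state is a dict: "time": time; "qpos": joint angles; "dq": joint speeds; "joint_efforts": joint torques, N m; "eef_pos": TCP position; "tcp_rot": TCP orientation; "contact_force": force on the tool from outside, world axes, zero at the start; "wrist_torque": the same for the moment, N m; "opening": opening from 0.0 (shut) to 1.0 (fully open); "finger_force": force on a finger pad.
Only numpy, scipy, OpenCV 4.12 (cv2) and the standard library are available. Lean on these libraries where they do the work, as an engineer would, in place of code of your own. Each camera call takes 0.05 s, during which the arm holds its last target. There are 200 camera calls.

## Task

The five flip lids of the small-parts organiser on the modelling table stand ajar. Run your closed fingertips lightly along the row, from the end where the first lid is hinged towards the lids' free edges, so that the lids are pressed fully shut one after another from the first to the last, and then move clear. Do not lever any lid further open, do not press hard, and leave the cup, the clay figure and the wood offcut where they stand.

Things in the scene. Friction and masses are not known exactly. Their poses are not given: they have to be found in the camera images.
- organiser: White plastic organiser, 214 x 48 x 30 mm, five compartments in a row. Origin: centre of its underside, 20 mm above the table; x along the row from first lid to last, z up; any heading. It stands on a foam pad on a plywood board (250 x 86 mm) fixed to the table: it can only sink straight down, from about 1.5 N on, 1.5 N per mm more, at most 10 mm, and springs back.
- row_start (a point): Point on the hinge line of the first lid, on the row's centre line, at the height of the tops of shut lids (33 mm above the organiser's underside, 53 mm above the table). The first lid begins here.
- row_end (a point): Point at the free edge of the last lid when shut, on the row's centre line, at the height of the tops of shut lids; 208 mm from row_start.
- lid0 (a joint): Angle (rad) of lid 1 of 5 from row_start: 0 shut flat, 0.35 to 0.65 at the start, stop at 1.3. Grey flap 40 mm along the row, 46 across, 3 thick, hinged across the row at its underside on the edge nearer row_start, 0 mm along from row_start; the free edge, towards row_end, stands up. Light friction hinge (0.007 N m): stays where it is put, no latch.
- lid1 (a joint): Angle (rad) of lid 2 of 5 from row_start: 0 shut flat, 0.35 to 0.65 at the start, stop at 1.3. Grey flap 40 mm along the row, 46 across, 3 thick, hinged across the row at its underside on the edge nearer row_start, 42 mm along from row_start; the free edge, towards row_end, stands up. Light friction hinge (0.007 N m): stays where it is put, no latch.
- lid2 (a joint): Angle (rad) of lid 3 of 5 from row_start: 0 shut flat, 0.35 to 0.65 at the start, stop at 1.3. Grey flap 40 mm along the row, 46 across, 3 thick, hinged across the row at its underside on the edge nearer row_start, 84 mm along from row_start; the free edge, towards row_end, stands up. Light friction hinge (0.007 N m): stays where it is put, no latch.
- lid3 (a joint): Angle (rad) of lid 4 of 5 from row_start: 0 shut flat, 0.35 to 0.65 at the start, stop at 1.3. Grey flap 40 mm along the row, 46 across, 3 thick, hinged across the row at its underside on the edge nearer row_start, 126 mm along from row_start; the free edge, towards row_end, stands up. Light friction hinge (0.007 N m): stays where it is put, no latch.
- lid4 (a joint): Angle (rad) of lid 5 of 5 from row_start: 0 shut flat, 0.35 to 0.65 at the start, stop at 1.3. Grey flap 40 mm along the row, 46 across, 3 thick, hinged across the row at its underside on the edge nearer row_start, 168 mm along from row_start; the free edge, towards row_end, stands up. Light friction hinge (0.007 N m): stays where it is put, no latch.
- cup: Bystander: red takeaway cup with white lid, 82 mm wide, 99 mm high; origin at the centre of its underside.
- figure: Bystander: small terracotta clay figure on a 70 x 60 mm slab, 69 mm high; origin at the centre of its underside.
- offcut: Bystander: pale wood offcut 75 x 34 x 24 mm; origin at the centre of its underside.

How it is judged:
On the way, in this order (a step that is already met when the one before it is completed fails the run):
1. the first lid is shut, under the fingers (value of joint lid0 below 0.08 rad and contact force between the fingers and organiser above 0.1 N and value of joint each of lid1, lid2, lid3, lid4 above 0.08 rad).
2. the second lid is shut, under the fingers (value of joint lid1 below 0.08 rad and contact force between the fingers and organiser above 0.1 N and value of joint each of lid2, lid3, lid4 above 0.08 rad).
3. the third lid is shut, under the fingers (value of joint lid2 below 0.08 rad and contact force between the fingers and organiser above 0.1 N and value of joint each of lid3, lid4 above 0.08 rad).
4. the fourth lid is shut, under the fingers (value of joint lid3 below 0.08 rad and contact force between the fingers and organiser above 0.1 N and value of joint lid4 above 0.08 rad).
5. the last lid is shut, under the fingers (value of joint lid4 below 0.08 rad and contact force between the fingers and organiser above 0.1 N).
At the end, for the whole second after the job is handed in: All five lids are shut to within 0.08 rad (about 3 mm at the free edge) and the cup, figure and offcut are within 20 mm of where they stood (value of joint each of lid0, lid1, lid2, lid3, lid4 below 0.08 rad and distance of each of cup, figure, offcut from where it was at the start of the episode below 0.02 m); the robot touches nothing.
It fails at once if a lid is levered further open (past 0.85 rad) (value of joint any of lid0, lid1, lid2, lid3, lid4 above 0.85 rad).
It fails at once if the organiser is pressed or pushed hard (over 20 N) (contact force between anything else and organiser above 20 N).
It fails at once if the cup, figure or offcut is moved or lifted by more than 20 mm (distance of any of cup, figure, offcut from where it was at the start of the episode above 0.02 m).
It also fails if it takes over 38 s, if anything falls off the work surface, if the arm or the gripper's body presses on something with over 40 N, if the wrist force passes 120 N, or if a joint passes its speed limit or range.

## Working session

There is one attempt and no reset: what is moved stays moved. The work goes in short steps, Python scripts to look and compute and a shell command to move; the robot and the scene stay as the last step left them, time stands still between calls to the robot, and variables do not carry over. Pictures are saved under pics/ and viewed, at most 10 in all, crops included, and the job is handed in when it is done.

```bash
mkdir -p pics
cat > h.py <<'E'
import numpy as np,cv2
from plant import ctrl
from scipy.spatial.transform import Rotation as R
def cloud(n):
    i=ctrl.camera_info(n); img,d=ctrl.read_camera(n)
    K=np.array(i["K"]);q=np.array(i["orientation"]);M=R.from_quat(q).as_matrix() if q.size==4 else q
    v,u=np.mgrid[:400,:640]
    P=np.stack([(u-K[0,2])/K[0,0]*d,(v-K[1,2])/K[1,1]*d,d],-1)@M.T+np.array(i["origin"])
    P[d==0]=np.nan
    return img,P
E
python3 - <<'E'
from h import *
for n in["scene","side"]:
    im,P=cloud(n); cv2.imwrite(f"pics/{n}.png",im); np.save(n+".npy",P)
s=ctrl.get_state();print(s)
print(ctrl.camera_info("scene"))
E
```

```text
{'time': 0.1, 'qpos': array([-1.50009015e-01,  2.87079380e-01,  1.57805538e+00,  1.63753057e-05,
        1.27855995e+00, -1.49997455e-01]), 'dq': array([ 0.0002232 , -0.00166801, -0.00240681,  0.00135781,  0.00106796,
        0.0005684 ]), 'joint_efforts': array([ 1.14915063e-03, -4.07295120e+01, -2.93698221e+01, -1.06323112e-04,
        3.42678482e-03, -4.41654265e-06]), 'eef_pos': array([6.74406745e-01, 1.17129002e-04, 2.30070530e-01]), 'tcp_rot': array([ 7.07112151e-01,  7.07100630e-01, -6.17470943e-04, -8.50557069e-04]), 'contact_force': array([ 0.52625596, -0.48083813,  0.87750221]), 'wrist_torque': array([-0.04543778,  0.0329607 ,  0.03299366]), 'finger_force': 0.0, 'opening': 1.0001868810699206}
{'K': array([[443.64654961,   0.        , 323.64532584],
       [  0.        , 443.64654961, 195.61076344],
       [  0.        ,   0.        ,   1.        ]]), 'origin': array([1.11694953, 0.11917864, 0.58932456]), 'orientation': array([ 0.58983478,  0.70313419, -0.30904884, -0.24937132])}
```

View pics/scene.png

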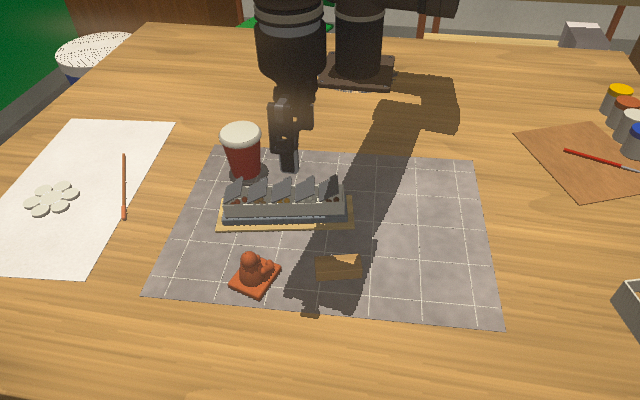

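View pics/side.png

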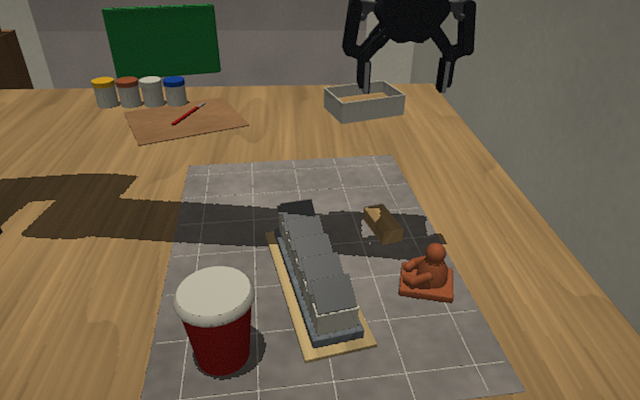

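The scene view shows the organiser at about (222–347, 180–225), with the cup beside its left end at (241,150). The figure is at (255,272) and the offcut at (338,266). Next I'll measure the row.

Run:
```python
from h import *
Ps=np.load("scene.npy");Pd=np.load("side.npy")
im=cv2.imread("pics/scene.png");cv2.imwrite("pics/crop.png",cv2.resize(im[165:240,205:365],None,fx=5,fy=5,interpolation=cv2.INTER_CUBIC))
for n,P,px in[("scene",Ps,[(222,225),(347,225),(338,258),(255,290),(241,130),(285,187)]),("side",Pd,[(310,345),(360,340),(335,300),(215,290),(300,220)])]:
    for u,v in px: print(n,u,v,P[v,u].round(4))
# plywood edges by height & lids
A=np.concatenate([Ps[165:240,205:365].reshape(-1,3),Pd[190:360,262:380].reshape(-1,3)])
A=A[np.isfinite(A[:,0])]
b=A[(A[:,2]>.03)&(A[:,2]<.085)]
r=cv2.minAreaRect(b[:,:2].astype(np.float32)*1000);print(r)
c=b[:,:2].mean(0);w,V=np.linalg.eigh(np.cov(b[:,:2].T));print(c,V[:,1])
ax=V[:,1];s=(b[:,:2]-c)@ax;t=(b[:,:2]-c)@[-ax[1],ax[0]]
print(np.percentile(s,[0,1,99,100]),np.percentile(t,[0,1,50,99,100]))
for x in np.arange(-.125,.125,.006):
    m=(abs(s-x)<.003)&(abs(t)<.03)
    if m.any(): print(x.round(3),m.sum(),np.percentile(b[m,2],[95]).round(4))
```

```text
scene 222 225 [ 0.6139 -0.1672  0.0061]
scene 347 225 [0.5766 0.0547 0.0063]
scene 338 258 [0.669  0.0529 0.0259]
scene 255 290 [ 0.7421 -0.066   0.012 ]
scene 241 130 [ 0.4489 -0.1718  0.0985]
scene 285 187 [ 0.5604 -0.0591  0.0667]
side 310 345 [ 0.5522 -0.1741  0.0067]
side 360 340 [ 0.6102 -0.1708  0.0065]
side 335 300 [ 0.5813 -0.1573  0.0584]
side 215 290 [ 0.456  -0.1759  0.0988]
side 300 220 [ 0.5476 -0.0146  0.0704]
((521.9553833007812, -72.92523956298828), (136.5832977294922, 220.96627807617188), 11.815216064453125)
[ 0.56476339 -0.08113035] [-0.17355813  0.98482363]
[-0.09708656 -0.0885543   0.12011042  0.1264977 ] [-0.02938859 -0.02703077 -0.00053968  0.09133755  0.10692328]
-0.089 662 [0.0531]
-0.083 393 [0.0576]
-0.077 371 [0.0615]
-0.071 382 [0.0654]
-0.065 396 [0.0692]
-0.059 414 [0.0729]
-0.053 210 [0.0743]
-0.047 79 [0.0533]
-0.041 102 [0.0574]
-0.035 262 [0.0607]
-0.029 310 [0.0638]
-0.023 360 [0.0671]
-0.017 349 [0.0704]
-0.011 238 [0.0723]
-0.005 76 [0.054]
0.001 102 [0.0576]
0.007 212 [0.0604]
0.013 288 [0.0632]
0.019 316 [0.0664]
0.025 316 [0.0697]
0.031 230 [0.0711]
0.037 77 [0.0548]
0.043 105 [0.0576]
0.049 193 [0.061]
0.055 271 [0.0643]
0.061 287 [0.0675]
0.067 304 [0.0705]
0.073 198 [0.0723]
0.079 73 [0.0538]
0.085 112 [0.0585]
0.091 155 [0.0618]
0.097 283 [0.0654]
0.103 272 [0.0693]
0.109 275 [0.0724]
0.115 150 [0.0738]
0.121 85 [0.0512]
```

View pics/crop.png

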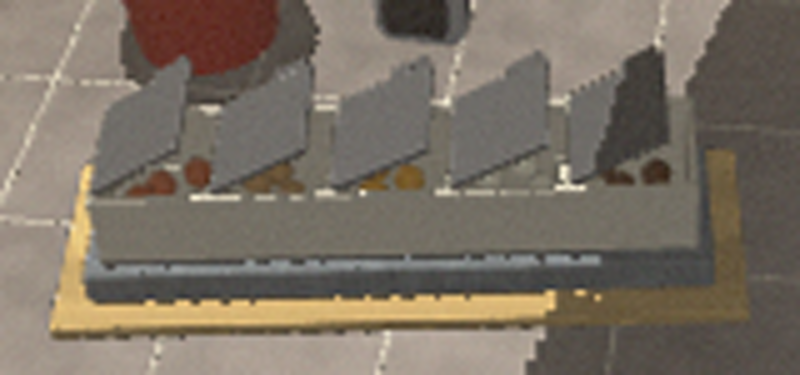

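Run:
```python
from h import *
Ps=np.load("scene.npy");Pd=np.load("side.npy")
c=np.array([.5648,-.0811]);ax=np.array([-.1736,.9848])
for A in(Ps[165:240,205:365].reshape(-1,3),Pd[190:360,262:380].reshape(-1,3),None):
    if A is None: A=np.concatenate([Ps[165:240,205:365].reshape(-1,3),Pd[190:360,262:380].reshape(-1,3)])
    A=A[np.isfinite(A[:,0])]
    t=(A[:,:2]-c)@[-ax[1],ax[0]]
    b=A[(A[:,2]>.056)&(A[:,2]<.085)&(abs(t)<.032)]
    (cx,cy),wh,an=cv2.minAreaRect(b[:,:2].astype(np.float32)*1000);print((cx,cy),wh,an)
b=A[(A[:,2]>.052)&(A[:,2]<.085)&(abs(t)<.032)]
s=(b[:,:2]-c)@ax
for k in range(5):
    lo=-.094+.042*k; m=(s>lo+.008)&(s<lo+.034)&(b[:,2]>.055)
    q=b[m]; co=np.polyfit(s[m],q[:,2],1); tt=(q[:,:2]-c)@[-ax[1],ax[0]]
    print(k,"angle",np.arctan(co[0]).round(3),"s at z=.053:",((.053-co[1])/co[0]).round(4),"t",np.percentile(tt,[2,98]).round(4), np.ptp(s[m]).round(3))
```

```text
(560.6826782226562, -66.96255493164062) (54.512245178222656, 200.96043395996094) 11.67590045928955
(559.982421875, -66.50786590576172) (51.3769645690918, 200.88291931152344) 11.621225357055664
(560.8170776367188, -66.66746520996094) (54.50433349609375, 201.40487670898438) 11.34158706665039
0 angle 0.552 s at z=.053: -0.0873 t [-0.0249  0.0229] 0.026
1 angle 0.484 s at z=.053: -0.0457 t [-0.0239  0.0247] 0.025
2 angle 0.455 s at z=.053: -0.0038 t [-0.0232  0.0259] 0.026
3 angle 0.479 s at z=.053: 0.0378 t [-0.0216  0.0271] 0.026
4 angle 0.518 s at z=.053: 0.0795 t [-0.0209  0.0286] 0.026
```

Lid 1's hinge is at the cup end, with row_start at about (0.581, -0.166), row_end at about (0.540, 0.037) and a row heading of 0.203 rad from +y. Lid spacing and heights match the given sizes. I'll close the fingers and move above the start.

```bash
python3 -m crank '[[-3,-2,2,0,0,-0.1],[-6,-4,4,0,0,-0.203],[-9,-6,6,0,0,-0.203],[-13,-8,8,0,0,-0.203],[-16.3,-9.4,10,0,0,-0.203],[-16.3,-9.4,12,0,0,-0.203],[-16.3,-9.4,13,0,0,-0.203],[-16.3,-9.4,14,0,0,-0.203],[-16.3,-9.4,14,0,0,-0.203],[-16.3,-9.4,14,0,0,-0.203]]' 0 40
python3 -m crank '[[0,0,0,0,0,0],[0,0,0,0,0,0],[0,0,0,0,0,0]]'
python3 - <<'E'
from h import *
im,P=cloud("scene");s=ctrl.get_state();print(s["eef_pos"],s["contact_force"],s["opening"],s["time"],R.from_quat(s["tcp_rot"]).as_matrix().round(4))
a=cv2.resize(im[120:240,190:370],None,fx=4,fy=4)
cv2.imwrite("pics/c2.png",a)
im,P=cloud("side");cv2.imwrite("pics/s2.png",im)
E
```

```text
time: 1.1
eef_pos: [0.5816, -0.1624, 0.0918]
tcp_rot: [0.631, 0.776, 0.0, 0.0]
contact_force: [0.5, 0.2, 0.7]
opening: 0.003
finger_force: 0.0
time: 1.4
eef_pos: [0.5815, -0.1629, 0.0921]
tcp_rot: [0.632, 0.775, 0.0, 0.001]
contact_force: [0.9, 0.4, 0.3]
opening: 0.006
finger_force: 0.0
[ 0.5813306  -0.16294358  0.09192198] [-0.11235225 -0.33728545  0.01455441] -0.0017109346668025443 1.45 [[-2.019e-01  9.794e-01  9.000e-04]
 [ 9.794e-01  2.019e-01 -4.000e-04]
 [-6.000e-04  8.000e-04 -1.000e+00]]
```

View pics/c2.png

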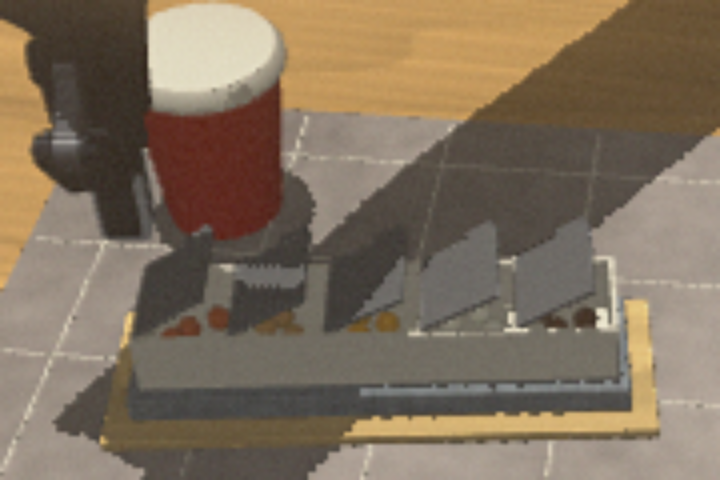

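View pics/s2.png

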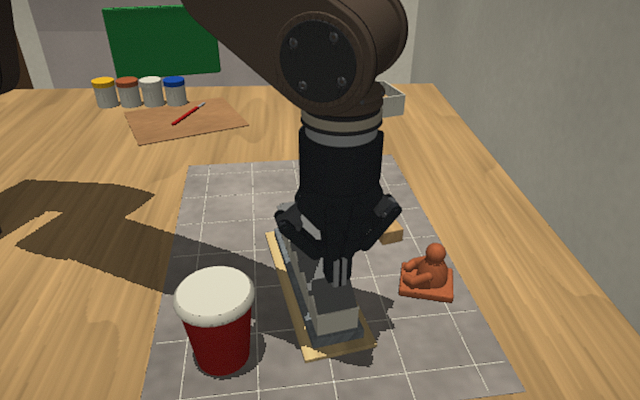

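The fingers are shut and stand above lid 1's hinge. The cup is well clear, and the tip at about (125,235) in the crop fits the perspective. Now I'll descend gently.

```bash
python3 -m crank '[[0,0,1,0,0,0],[0,0,2,0,0,0],[0,0,2.6,0,0,0],[0,0,3,0,0,0],[0,0,3.2,0,0,0],[0,0,3.4,0,0,0],[0,0,3.6,0,0,0],[0,0,3.7,0,0,0],[0,0,3.7,0,0,0],[0,0,3.7,0,0,0]]'
python3 -m crank '[[0,0,0.05,0,0,0],[0,0,0.1,0,0,0],[0,0,0.1,0,0,0],[0,0,0.1,0,0,0]]'
python3 -m crank '[[0,0,0.05,0,0,0],[0,0,0.1,0,0,0],[0,0,0.1,0,0,0],[0,0,0.1,0,0,0]]'
```

```text
time: 2.5
eef_pos: [0.581, -0.163, 0.0544]
tcp_rot: [0.632, 0.775, -0.0, 0.0]
contact_force: [0.6, -0.8, 0.2]
opening: -0.001
finger_force: 0.0
time: 2.9
eef_pos: [0.581, -0.163, 0.0534]
tcp_rot: [0.632, 0.775, 0.0, 0.0]
contact_force: [0.7, 0.5, 0.0]
opening: 0.0
finger_force: 0.2
time: 3.3
eef_pos: [0.5811, -0.163, 0.0525]
tcp_rot: [0.632, 0.775, 0.0, 0.0]
contact_force: [-1.0, 0.9, 2.4]
opening: 0.001
finger_force: 1.1
```

```bash
python3 -m crank '[[0,0,0.05,0,0,0],[0.3,0,0.05,0,0,0],[0.6,0,0.05,0,0,0],[0.9,0,0.05,0,0,0],[1.2,0,0.05,0,0,0],[1.5,0,0.05,0,0,0],[1.8,0,0.05,0,0,0],[2.1,0,0.05,0,0,0],[2.4,0,0.05,0,0,0],[2.7,0,0.05,0,0,0]]'
python3 - <<'E'
from h import *
im,P=cloud("scene");a=cv2.resize(im[120:240,190:370],None,fx=4,fy=4);cv2.imwrite("pics/c3.png",a)
E
```

```text
time: 4.3
eef_pos: [0.5756, -0.1363, 0.0519]
tcp_rot: [0.632, 0.775, -0.0, 0.0]
contact_force: [0.4, -2.0, 3.1]
opening: 0.001
finger_force: 1.5
```

View pics/c3.png

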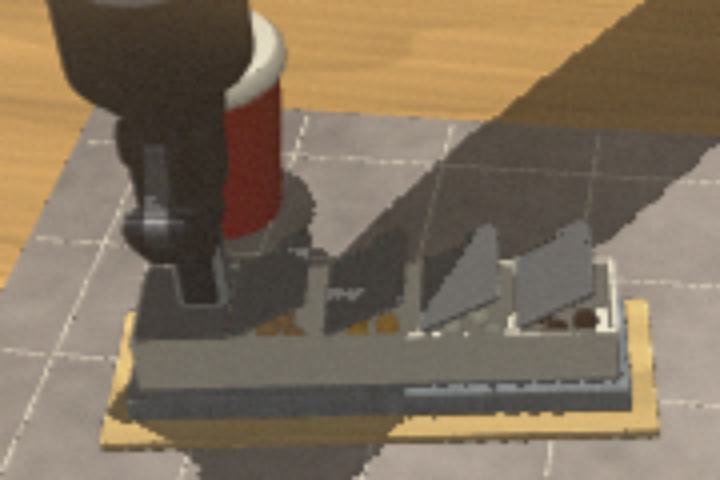

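Lid 1 is flat under the tip at about (205,300), and lids 2–5 still stand open. The force is about 3 N, so I'll continue.

```bash
python3 -m crank '[[0.3,0,0,0,0,0],[0.6,0,0,0,0,0],[0.9,0,0,0,0,0],[1.2,0,0,0,0,0],[1.5,0,0,0,0,0],[1.8,0,0,0,0,0],[2.1,0,0,0,0,0],[2.4,0,0,0,0,0],[2.7,0,0,0,0,0],[3,0,0,0,0,0]]'
```

```text
time: 5.35
eef_pos: [0.5694, -0.1069, 0.0518]
tcp_rot: [0.632, 0.775, 0.0, -0.0]
contact_force: [1.1, -2.2, 3.5]
opening: -0.002
finger_force: 1.6
```

```bash
python3 -m crank '[[0.3,0,0,0,0,0],[0.6,0,0,0,0,0],[0.9,0,0,0,0,0],[1.2,0,0,0,0,0],[1.5,0,0,0,0,0],[1.8,0,0,0,0,0],[2.1,0,0,0,0,0],[2.4,0,0,0,0,0],[2.7,0,0,0,0,0],[3,0,0,0,0,0]]'
```

```text
time: 6.35
eef_pos: [0.5634, -0.0774, 0.0518]
tcp_rot: [0.632, 0.775, 0.0, -0.0]
contact_force: [0.8, -1.9, 2.9]
opening: 0.002
finger_force: 1.6
```

Progress is steady at about 3 N, with the tip about 90 mm along the row.

```bash
python3 -m crank '[[0.3,0,0,0,0,0],[0.6,0,0,0,0,0],[0.9,0,0,0,0,0],[1.2,0,0,0,0,0],[1.5,0,0,0,0,0],[1.8,0,0,0,0,0],[2.1,0,0,0,0,0],[2.4,0,0,0,0,0],[2.7,0,0,0,0,0],[3,0,0,0,0,0]]'
```

```text
time: 7.35
eef_pos: [0.5575, -0.0485, 0.0519]
tcp_rot: [0.632, 0.775, -0.0, 0.0]
contact_force: [0.2, -3.1, 3.5]
opening: 0.001
finger_force: 1.6
```

```bash
python3 -m crank '[[0.3,0,0,0,0,0],[0.6,0,0,0,0,0],[0.9,0,0,0,0,0],[1.2,0,0,0,0,0],[1.5,0,0,0,0,0],[1.8,0,0,0,0,0],[2.1,0,0,0,0,0],[2.4,0,0,0,0,0],[2.7,0,0,0,0,0],[3,0,0,0,0,0]]'
```

```text
time: 8.35
eef_pos: [0.5513, -0.0188, 0.0518]
tcp_rot: [0.632, 0.775, -0.0, -0.0]
contact_force: [-0.4, -2.6, 2.1]
opening: -0.002
finger_force: 1.5
```

```bash
python3 -m crank '[[0.3,0,0,0,0,0],[0.6,0,0,0,0,0],[0.9,0,0,0,0,0],[1.2,0,0,0,0,0],[1.5,0,0,0,0,0],[1.8,0,0,0,0,0],[2.1,0,0,0,0,0],[2.4,0,0,0,0,0],[2.7,0,0,0,0,0],[3,0,0,0,0,0]]'
```

```text
time: 9.35
eef_pos: [0.5452, 0.0107, 0.0518]
tcp_rot: [0.632, 0.775, -0.0, -0.0]
contact_force: [0.7, -2.5, 2.6]
opening: 0.003
finger_force: 1.6
```

```bash
python3 -m crank '[[0.3,0,0,0,0,0],[0.6,0,0,0,0,0],[0.9,0,0,0,0,0],[1.2,0,0,0,0,0],[1.5,0,0,0,0,0],[1.8,0,0,0,0,0],[2,0,0,0,0,0],[2,0,0,0,0,0],[2,0,0,0,0,0]]'
python3 - <<'E'
from h import *
im,P=cloud("scene");a=cv2.resize(im[120:240,190:370],None,fx=4,fy=4);cv2.imwrite("pics/c4.png",a)
E
```

```text
time: 10.25
eef_pos: [0.5411, 0.0305, 0.0518]
tcp_rot: [0.632, 0.775, 0.0, -0.0]
contact_force: [-0.1, -0.1, 2.9]
opening: -0.003
finger_force: 1.6
```

View pics/c4.png

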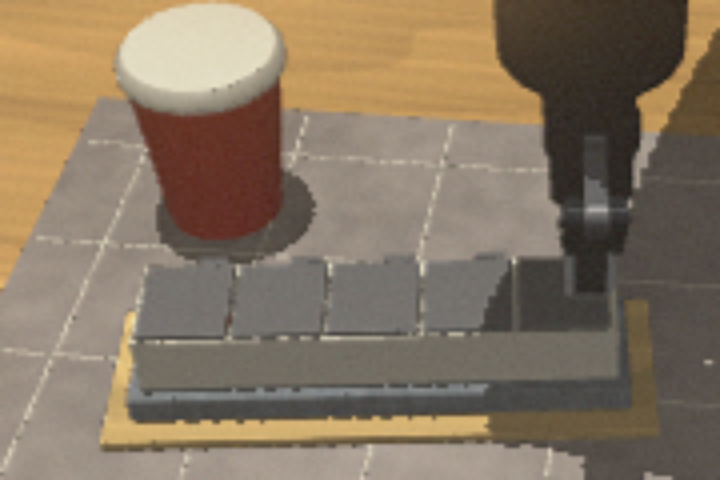

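All five lids, from (140,300) to (610,300), look flat, and the tip is on lid 5 at about (585,290). I'll lift clear and check.

```bash
python3 -m crank '[[0,0,-0.2,0,0,0],[0,0,-0.5,0,0,0],[0,0,-1,0,0,0],[0,0,-2,0,0,0],[0,0,-4,0,0,0],[0,0,-7,0,0,0],[0,0,-10,0,0,0],[0,0,-12,0,0,0],[0,0,-12,0,0,0],[0,0,-12,0,0,0]]'
python3 - <<'E'
from h import *
rs=np.array([.5813,-.1664]);ax=np.array([-.2014,.9795])
im,P=cloud("scene")
A=P[165:240,205:365].reshape(-1,3);A=A[np.isfinite(A[:,0])]
s=(A[:,:2]-rs)@ax;t=(A[:,:2]-rs)@[-ax[1],ax[0]]
for k in range(5):
    m=(s>.042*k+.004)&(s<.042*k+.037)&(abs(t)<.018)&(A[:,2]>.04)
    print(k,m.sum(),np.arctan(np.polyfit(s[m],A[m,2],1)[0]).round(3),A[m,2].max().round(4))
P0=np.load("scene.npy")
for u,v in[(338,258),(255,290),(241,130)]:print((P[v,u]-P0[v,u]).round(4))
E
```

```text
time: 11.3
eef_pos: [0.5411, 0.03, 0.1719]
tcp_rot: [0.632, 0.775, 0.0, 0.0]
contact_force: [-0.5, -0.4, -0.7]
opening: 0.002
finger_force: 0.0
0 246 0.005 0.0559
1 251 0.002 0.0562
2 252 0.005 0.0555
3 246 0.002 0.0563
4 252 0.007 0.056
[-0.0004 -0.0001 -0.0005]
[0.0009 0.0004 0.0014]
[0.0004 0.0002 0.0003]
```

```bash
python3 -c "from plant import ctrl; print(ctrl.sign_off())"
```

```text
the job is handed in; nothing more can be done
None
```

I pressed all five lids shut in order from first to last at about 3 N. They measured flat to within 0.01 rad afterwards, the cup, figure and offcut had not moved, and the arm was lifted clear and the job handed in after about 11 s.

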